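# Press the well plate down in its sprung sealing nest

## Robot

A 7-joint arm with a two-finger parallel gripper is mounted at the origin on the work surface. World frame = base frame: x ahead of the robot, y to its left, z up, the work surface at z = 0. Lengths are in m, angles in rad, forces in N, time in s.
With the tool pointing down it reaches from about 0.425 to 0.875 m from the base axis. Payload 9.9 kg.
Tool frame: the origin (TCP) lies between the finger pads; the fingertips stand 8 mm ahead of it and the grasp point (between the pads) lies 11 mm behind it; y points along the fingers, x is the direction in which the jaws open and shut, and the axes are right-handed (so a half turn about y gives the same grasp; the last joint's range is limited). The gripper opens to 85 mm and grips with 20 to 120 N. Pads are 22 mm wide; open, the fingers measure 114 mm over their backs; the gripper's body (76 mm by 85 mm) begins 54 mm behind the grasp point. The pads swing forward as they close: fully open they stand 13 mm farther back than shut.
Start: joints at [-1.262, 0.576, 0.025, 1.437, -0.015, 1.129, -0.057], TCP at [0.258, 0.624, 0.239] pointing down, gripper open.
Joint ranges: [-2.76, 2.76], [-0.34, 2.15], [-1.52, 1.57], [0.19, 2.46], [-1.09, 4.23], [0.17, 1.99], [-2.82, 2.82]. Speed limits (rad/s): [2.22, 2.22, 3.01, 3.01, 3.14, 3.14, 3.14].

## Interface

Orientations are given as a unit quaternion [w, x, y, z].
In Python, from bench import arm gives the robot as it stands. The module is installed in compiled form; this text tells all that it offers.
- The arm moves only by the tool move_arm, never from a script. Its argument "rows" is a list of rows, each a list of 7 numbers: the gripper command: -1 is shut, 1 is fully open, values between are in proportion, then the shift along the tool's x, y, z in mm, then the turn, a rotation vector about the tool's x, y, z in rad. In form: [[grip, x, y, z, ax, ay, az], ...]. A call has 1 to 8 rows; each row shifts and turns the pose as measured when the row begins, along the tool's axes as they then stand; what a row does not reach is not made up. A row lasts 1/10 s, in which the tool goes at most 50 mm and 8.59 degrees, less where a joint would pass 70% of its speed; a pose out of reach is approached as far as the arm can. A call is refused whole if a number of a shift passes 50 or a number of a turn 0.15, either way. A call with a gripper value outside its range is refused whole. The fingers move at their own pace and stop on an object; "newtons" is the grip in N (left out, the last holds). Time passes only in rows, so rows that do not move let the fingers close. It gives the time, the measured TCP pose, the force and the opening at its end, in the units of the state.
- arm.get_state(): the state, without advancing time (a new reading comes with each control period).
- arm.camera(name): name is "side" or "top"; returns a dict with "img" (384x512x3 uint8, red, green, blue), "mtx" (3x3 intrinsics, pixels), "R" (3x3) and "t" (3): a world point X has camera coordinates R X + t. Camera axes: x right, y down, z forward; pixel columns grow to the right and rows downward; lengths in m; the calibration is good to about 2 mm. A picture is of the moment at which its call begins. There is no depth.
- arm.job_done(): hands the job in, once; it reports no verdict.
The state is a dict: "time_s": time; "qpos": joint angles; "qd": joint speeds; "joint_torque": joint torques, N m; "position": TCP position; "tcp_rot": TCP orientation; "force": force on the tool from outside, world axes, zero at the start; "wrist_torque": the same for the moment, N m; "gripper_width": opening from 0.0 (shut) to 1.0 (fully open).
Only numpy, scipy, OpenCV 4.12 (cv2) and the standard library are available. Lean on these libraries where they do the work, as an engineer would, in place of code of your own. Each camera call takes 0.05 s, during which the arm holds its last target.

## Task

Pick up the wide press block with the orange grip, set it flat and squarely on the red well plate, and press straight down until the plate's sprung carrier is fully home against its stops; keep it down for about a second. Then let the carrier come back up and leave the block standing released on the plate as a weight. Leave the narrow press with the black grip where it is.

Things in the scene. Friction and masses are not known exactly. Their poses are not given: they have to be found in the camera images.
- press_block: Hand press block: bright aluminium foot 118 x 78 x 12 mm (x, y, z) with an upright orange grip 60 (x) x 28 (y) x 60 mm standing in the middle of it, so 72 mm tall overall; a free object of about 0.34 kg standing on the bench. Origin at the centre of the flat underside; x along the long side of foot and grip, y across, z up. Pinch the grip across its 28 mm (along y) from above; the grip is free from 16 mm to 72 mm above the underside.
- strip_press: Bystander: narrow press with a grey plastic foot 110 x 32 x 12 mm and an upright black grip 60 x 24 x 60 mm, 72 mm tall, standing on the bench on the other side of the plate from the press block. Not to be used or shifted. Origin at the centre of its underside; x along the long side, z up.
- plate_top (a point): Centre of the flat top of the red 96-well plate (128 x 86 mm, white dots), which is fixed on an aluminium carrier (136 x 94 mm) sprung above a grey base (160 x 116 mm, 24 mm high, fixed to the bench). x along the long side of the plate, y across, z up. The top is 60 mm above the bench when up, and the point goes down with the carrier.
- carrier (a joint): How far the sprung carrier is pressed down, in m: 0 = up, 0.012 = fully home against its stops. It starts moving at about 6 N and reaches the stops at about 13 N in total (the block's own weight, which alone does not move it, counts towards this); it springs back up when let go. It slides straight down only and cannot tilt.
Things that resemble listed ones, but are neither listed nor needed, are in the scene too. What is shaped like the press_block but purple or yellow is not meant.

How it is judged:
On the way:
1. the block, flat and square on the red plate (centre within 15 mm, long sides within 12 degrees, tilted under 10 degrees), has pressed the carrier home (10.5 mm or more of 12) for 0.5 s (value of joint carrier above 0.0105 m and horizontal distance between press_block and plate_top below 0.015 m and angle between the x axis of press_block and the x axis of plate_top, either way round below 0.21 rad and angle between press_block's own z axis and vertical below 0.175 rad and z of press_block in the frame of plate_top below 0.006 m), for 0.5 s.
At the end, for the whole second after the job is handed in: The press block stands released and at rest on the red plate, centred within 20 mm, long sides within 15 degrees, upright within 10 degrees, with the carrier back up (pressed less than 4 mm); the narrow press is within 30 mm of where it was (value of joint carrier below 0.004 m and horizontal distance between press_block and plate_top below 0.02 m and angle between the x axis of press_block and the x axis of plate_top, either way round below 0.26 rad and angle between press_block's own z axis and vertical below 0.175 rad and z of press_block in the frame of plate_top between -0.006 and 0.006 m and linear speed of press_block below 0.02 m/s and distance of strip_press from where it was at the start of the episode below 0.03 m); the robot touches nothing.
It fails at once if the narrow press is shifted by more than 30 mm or tipped over (distance of strip_press from where it was at the start of the episode above 0.03 m or angle between strip_press's own z axis and vertical above 0.5 rad).
It also fails if it takes over 42 s, if anything falls off the work surface, if the arm or the gripper's body presses on something with over 40 N, if the wrist force passes 120 N, or if a joint passes its speed limit or range.

## Working session

There is one attempt and no reset: what is moved stays moved. The work goes in short steps, Python scripts to look and compute and a tool call to move; the robot and the scene stay as the last step left them, time stands still between calls to the robot, and variables do not carry over. Pictures are saved under pics/ and viewed, and the job is handed in when it is done.

Besides the shell and the picture viewer there is one more tool, called after "Call:" as name(argument=value, ...), one argument or row to a line, values as JSON. move_arm: Moves the arm, as the interface text tells. Its arguments: {"type":"object","properties":{"rows":{"type":"array","items":{"type":"array","items":{"type":"number"}}},"newtons":{"type":"number"}},"required":["rows"]}

```bash
mkdir -p pics; python3 - <<'E'
from bench import arm
import cv2,pickle
s=arm.get_state();print(s)
d={}
for n in("top","side"):
    c=arm.camera(n);d[n]=c;cv2.imwrite(f"pics/{n}0.png",c["img"][:,:,::-1]);print(n,c["mtx"],c["R"],c["t"])
pickle.dump(d,open("cams.pkl","wb"))
E
```

```text
{'time_s': 0.0, 'qpos': array([-1.26175463,  0.57648503,  0.02482052,  1.43793044, -0.01501749,
        1.12900716, -0.05652781]), 'qd': array([-8.78685063e-04,  2.01602566e-03, -9.91197937e-04,  1.49880851e-03,
       -8.13825440e-04, -2.00616906e-04,  9.13100020e-05]), 'joint_torque': array([-4.49191975e-04, -7.65747070e+01,  2.25030608e+00, -2.85974246e+01,
        1.53769052e-02,  1.22583989e-02,  4.11098381e-05]), 'position': array([0.25820368, 0.62317195, 0.23846585]), 'tcp_rot': array([-0.58762235,  0.5883017 ,  0.39233819, -0.39328339]), 'force': array([0.07293716, 0.23754687, 0.02199242]), 'wrist_torque': array([-0.04136628, -0.01835506, -0.00554507]), 'gripper_width': 1.002842091111507}
top [[392.61714129   0.         255.82084131]
 [  0.         392.61714129 187.8105762 ]
 [  0.           0.           1.        ]] [[-0.01805698 -0.99978084  0.0105929 ]
 [-0.99697976  0.01720399 -0.07573225]
 [ 0.07553342 -0.0119284  -0.99707192]] [-0.01006777  0.5861933   0.94031597]
side [[373.21236908   0.         255.21625727]
 [  0.         373.21236908 178.63869185]
 [  0.           0.           1.        ]] [[ 0.94742433 -0.31902184 -0.02474262]
 [-0.18739383 -0.49051295 -0.85104676]
 [ 0.25936593  0.81093903 -0.52450663]] [-0.53731558  0.15397125  1.00153435]
```

View pics/top0.png

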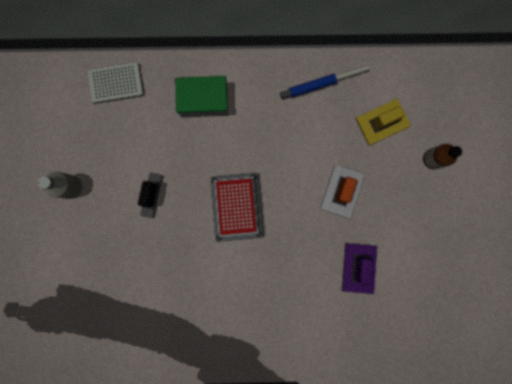

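View pics/side0.png

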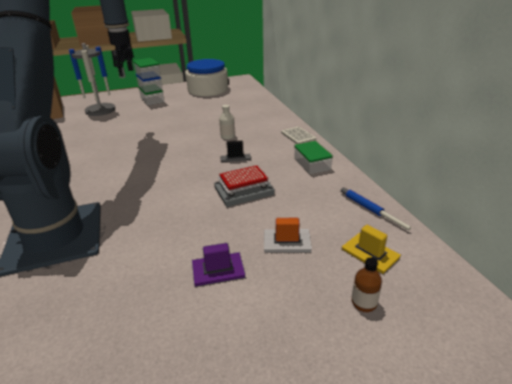

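```bash
python3 - <<'E'
import cv2
im=cv2.imread("pics/top0.png")
cv2.imwrite("pics/crop1.png",cv2.resize(im[60:310,20:300],None,fx=2.4,fy=2.4,interpolation=cv2.INTER_CUBIC))
E
python3 - <<'E'
import cv2
im=cv2.imread("pics/top0.png")
a=cv2.resize(im[160:225,310:375],None,fx=8,fy=8,interpolation=cv2.INTER_CUBIC)
b=cv2.resize(im[165:250,200:275],None,fx=7,fy=7,interpolation=cv2.INTER_CUBIC)
cv2.imwrite("pics/c_block.png",cv2.convertScaleAbs(a,alpha=1.5));cv2.imwrite("pics/c_plate.png",cv2.convertScaleAbs(b,alpha=1.5))
E
```

```text
(no output)
```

View pics/c_block.png

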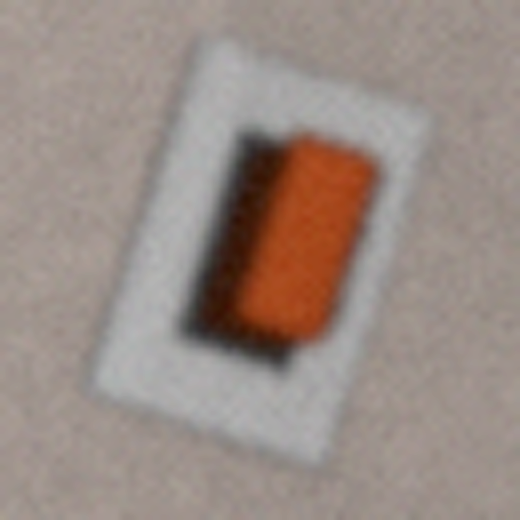

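View pics/c_plate.png

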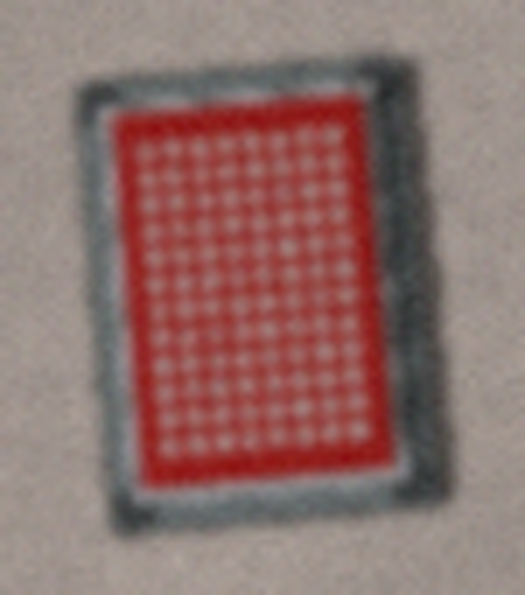

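Candidates in the top view: orange grip on bright foot (343,191), purple (360,268), yellow (384,121) and black narrow press (150,194). The crop of (343,191) shows an orange grip on a wide aluminium foot, so this is the press_block. The red plate is at (237,206).

```bash
cat > h.py <<'E'
import numpy as np,pickle
from scipy.spatial.transform import Rotation as Ro
def ray(c,uv,z):
    d=c["R"].T@np.linalg.inv(c["mtx"])@np.array([uv[0],uv[1],1.]);o=-c["R"].T@c["t"]
    return o+d*(z-o[2])/d[2]
def proj(c,X):
    p=c["mtx"]@(c["R"]@np.asarray(X)+c["t"]);return p[:2]/p[2]
def rot(q): return Ro.from_quat(np.asarray(q),scalar_first=True)
def rect(c,pts,s,o,z):
    P=np.array([ray(c,((x+.5)/s-.5+o[0],(y+.5)/s-.5+o[1]),z) for x,y in pts])
    l1=P[3]-P[0]+P[2]-P[1];w=P[1]-P[0]+P[2]-P[3]
    a=np.degrees(np.arctan2(l1[1],l1[0]));b=np.degrees(np.arctan2(w[1],w[0]))
    return P.mean(0),a,b,np.linalg.norm(l1)/2,np.linalg.norm(w)/2
E
python3 - <<'E'
from h import *
from bench import arm
d=pickle.load(open("cams.pkl","rb"));c=d["top"]
print("foot",rect(c,[(205,38),(430,112),(320,465),(95,388)],8,(310,160),.012))
print("grip",rect(c,[(297,133),(383,155),(322,343),(235,318)],8,(310,160),.072))
print("plate",rect(c,[(112,118),(365,97),(398,466),(140,490)],7,(200,165),.06))
print("strip",ray(c,(150,194),.05), "purple",ray(c,(360,268),.02),"yellow",ray(c,(384,121),.02),"bottle",ray(c,(440,155),.05))
s=arm.get_state();print(rot(s["tcp_rot"]).as_matrix().round(3))
E
```

```text
foot (array([ 0.57553853, -0.23530343,  0.012     ]), np.float64(160.72043406838702), np.float64(-109.6397512703333), np.float64(0.1151323026676828), np.float64(0.07343001086185698))
grip (array([ 0.57521787, -0.23504532,  0.072     ]), np.float64(159.80143412044166), np.float64(-106.26012080306162), np.float64(0.05766872729790887), np.float64(0.026048819175627944))
plate (array([0.54048497, 0.02771963, 0.06      ]), np.float64(-176.10706927912764), np.float64(-85.98721849689794), np.float64(0.12452583384425263), np.float64(0.0858788552288297))
strip [0.57343724 0.23109268 0.05      ] purple [ 0.38660445 -0.26971528  0.02      ] yellow [ 0.7479536  -0.34369783  0.02      ] bottle [ 0.65540149 -0.46502117  0.05      ]
[[ 0.383 -0.    -0.924]
 [ 0.924 -0.001  0.383]
 [-0.001 -1.    -0.   ]]
```

Call:
move_arm(
  rows=[
    [1,-35,0,-32,0,-0.05,0],
    [1,-35,0,-32,0,0,0],
    [1,-35,0,-32,0,0,0],
    [1,-35,0,-32,0,0,0],
    [1,-35,0,-32,0,0,0],
    [1,-35,0,-32,0,0,0],
    [1,-35,0,-32,0,0,0],
    [1,-35,0,-32,0,0,0],
  ],
)

```text
time_s: 0.9
position: [0.4033, 0.2664, 0.2341]
tcp_rot: [0.575, -0.575, -0.409, 0.414]
force: [0.2, 0.4, 0.0]
gripper_width: 1.0
```

```bash
cat > g.py <<'E'
from h import *
from bench import arm
import sys
def goto(x,y,z,yaw):
    s=arm.get_state();R=rot(s["tcp_rot"]);p=s["position"]
    d=R.inv().apply(np.array([x,y,z])-p)*1000
    a=np.radians(yaw);X=np.array([np.cos(a),np.sin(a),0]);Y=np.array([0,0,-1.])
    T=Ro.from_matrix(np.c_[X,Y,np.cross(X,Y)])
    rv=(R.inv()*T).as_rotvec()
    print("t",round(s["time_s"],2),"p",p.round(4),"F",s["force"].round(2),"w",round(s["gripper_width"],3),"q",s["qpos"].round(2))
    print("delta mm",d.round(1),"rotvec",rv.round(3))
if __name__=="__main__": goto(*map(float,sys.argv[1:]))
E
python3 g.py .5755 -.235 .16 70.4
```

```text
t 0.9 p [0.4033 0.2664 0.2341] F [0.23 0.39 0.01] w 1.0 q [-0.73  0.3   0.06  1.93 -0.02  0.91  0.59]
delta mm [-418.8   74.7 -324.9] rotvec [-0.004  0.014 -0.005]
```

Call:
move_arm(
  rows=[
    [1,-36,0,-28,0,0.01,0],
    [1,-36,0,-28,0,0,0],
    [1,-36,0,-28,0,0,0],
    [1,-36,0,-28,0,0,0],
    [1,-36,0,-28,0,0,0],
    [1,-36,0,-28,0,0,0],
    [1,-36,0,-28,0,0,0],
    [1,-36,0,-28,0,0,0],
  ],
)

```text
time_s: 1.7
position: [0.521, -0.0949, 0.2342]
tcp_rot: [0.577, -0.576, -0.407, 0.411]
force: [1.5, 0.7, 0.1]
gripper_width: 1.008
```

```bash
python3 g.py .5755 -.235 .16 70.4
```

```text
t 1.7 p [ 0.521  -0.0949  0.2342] F [1.48 0.74 0.11] w 1.008 q [-0.05  0.37  0.19  1.83 -0.08  0.95  1.41]
delta mm [-113.8   74.2  -98.2] rotvec [-0.005  0.004 -0.005]
```

Call:
move_arm(
  rows=[
    [1,-29,15,-25,0,0,0],
    [1,-29,15,-25,0,0,0],
    [1,-29,15,-25,0,0,0],
    [1,-24,15,-21,0,0,0],
    [1,0,10,0,0,0,0],
    [1,0,0,0,0,0,0],
  ],
)

```text
time_s: 2.3
position: [0.575, -0.2458, 0.1599]
tcp_rot: [0.579, -0.579, -0.403, 0.409]
force: [-0.3, -0.3, -1.8]
gripper_width: 0.997
```

```bash
python3 g.py .5755 -.235 .035 70.4;  python3 - <<'E'
from bench import arm
import cv2
for n in("top","side"):
    c=arm.camera(n);cv2.imwrite(f"pics/{n}1.png",c["img"][:,:,::-1])
E
```

```text
t 2.3 p [ 0.575  -0.2458  0.1599] F [-0.35 -0.31 -1.79] w 0.997 q [ 0.21  0.59  0.19  1.68 -0.12  0.9   1.67]
delta mm [ 11.2 124.8   2.6] rotvec [-0.005 -0.005 -0.007]
```

View pics/side1.png

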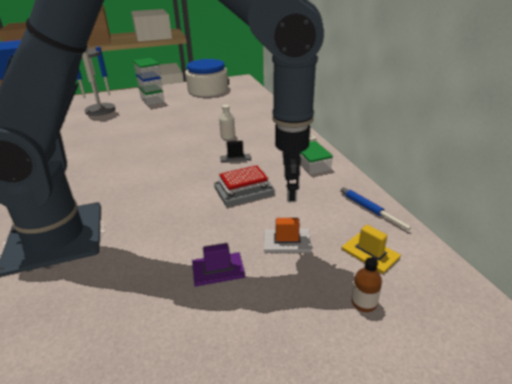

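View pics/top1.png

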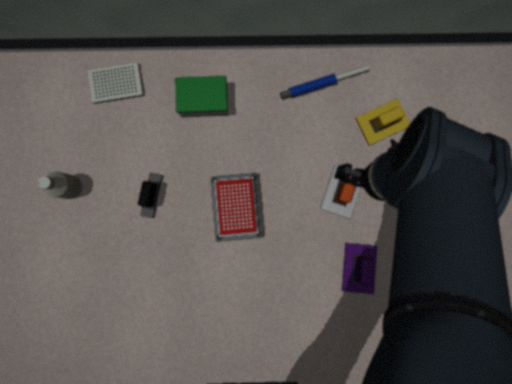

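```bash
python3 - <<'E'
from h import *
from bench import arm
d=pickle.load(open("cams.pkl","rb"))
s=arm.get_state();R=rot(s["tcp_rot"]).as_matrix();p=s["position"]
for n in d:
    print(n,[proj(d[n],p+R@np.array(o)).round(1).tolist() for o in([0,0,0],[.05,0.,0],[-.05,0.,0],[0,-.065,0])])
import cv2
a=cv2.imread("pics/top1.png")[140:230,310:420];b=cv2.imread("pics/side1.png")[120:260,240:340]
cv2.imwrite("pics/c2.png",cv2.convertScaleAbs(np.hstack([cv2.resize(a,(440,360),interpolation=2),cv2.resize(b,(257,360),interpolation=2)]),alpha=1.6))
E
```

```text
top [[363.6, 185.8], [341.0, 178.2], [386.3, 193.5], [373.0, 183.0]]
side [[290.7, 191.1], [289.4, 179.9], [292.0, 203.5], [291.5, 166.7]]
```

View pics/c2.png

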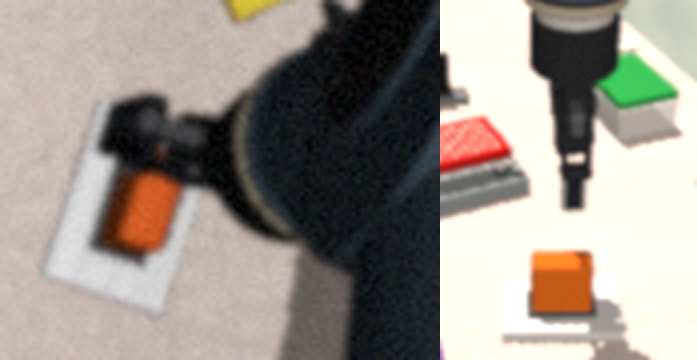

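Gripper matches its projected pose (side 292,203; top finger at ~341,175). The block below is untouched at (287,230). Correct 11 mm and descend.

Call:
move_arm(
  rows=[
    [1,11,10,3,0,0,0],
    [1,0,25,0,0,0,0],
    [1,0,25,0,0,0,0],
    [1,0,25,0,0,0,0],
    [1,0,20,0,0,0,0],
    [1,0,10,0,0,0,0],
    [1,0,0,0,0,0,0],
  ],
)

```text
time_s: 3.1
position: [0.5803, -0.2196, 0.0466]
tcp_rot: [-0.574, 0.577, 0.411, -0.41]
force: [0.2, -0.0, -1.1]
gripper_width: 0.998
```

```bash
python3 g.py .5755 -.235 .035 70.4
```

```text
t 3.1 p [ 0.5803 -0.2196  0.0466] F [ 0.22 -0.04 -1.09] w 0.998 q [ 0.2   0.72  0.14  1.79 -0.16  0.64  1.67]
delta mm [-16.2  11.6  -0.4] rotvec [ 0.005  0.01  -0.001]
```

Call:
move_arm(
  rows=[
    [1,-10,0,0,0,0.01,0],
    [1,-6,4,0,0,0,0],
    [1,0,4,0,0,0,0],
    [1,0,0,0,0,0,0],
  ],
)

```text
time_s: 3.5
position: [0.5763, -0.2357, 0.0414]
tcp_rot: [-0.575, 0.581, 0.409, -0.406]
force: [-0.1, -0.1, -0.9]
gripper_width: 1.006
```

```bash
python3 g.py .5755 -.235 .035 70.4
```

```text
t 3.5 p [ 0.5763 -0.2357  0.0414] F [-0.13 -0.08 -0.85] w 1.006 q [ 0.23  0.72  0.14  1.79 -0.16  0.63  1.69]
delta mm [0.4 6.4 1.1] rotvec [ 0.009  0.    -0.   ]
```

Call:
move_arm(
  rows=[
    [1,0,4,1,0.009,0,0],
    [1,0,2,0,0,0,0],
    [1,0,0,0,0,0,0],
    [1,0,0,0,0,0,0],
  ],
)

```text
time_s: 3.9
position: [0.5758, -0.2356, 0.0354]
tcp_rot: [-0.578, 0.578, 0.408, -0.407]
force: [-0.0, 0.1, -0.1]
gripper_width: 0.998
```

```bash
python3 g.py .5755 -.235 .035 70.4
```

```text
t 3.9 p [ 0.5758 -0.2356  0.0354] F [-0.04  0.06 -0.1 ] w 0.998 q [ 0.23  0.73  0.14  1.79 -0.16  0.63  1.69]
delta mm [0.5 0.4 0.5] rotvec [ 0.001 -0.    -0.   ]
```

Call:
move_arm(
  rows=[
    [-1,0,0,0,0,0,0],
    [-1,0,0,0,0,0,0],
    [-1,0,0,0,0,0,0],
    [-1,0,0,0,0,0,0],
    [-1,0,0,0,0,0,0],
    [-1,0,0,0,0,0,0],
    [-1,0,0,0,0,0,0],
    [-1,0,0,0,0,0,0],
  ],
  newtons=80,
)

```text
time_s: 4.7
position: [0.576, -0.2356, 0.0358]
tcp_rot: [-0.577, 0.578, 0.408, -0.407]
force: [1.4, 0.2, 0.6]
gripper_width: 0.319
```

```bash
python3 g.py .5755 -.235 .035 70.4
```

```text
t 4.7 p [ 0.576  -0.2356  0.0358] F [1.38 0.16 0.59] w 0.319 q [ 0.23  0.73  0.14  1.79 -0.16  0.63  1.69]
delta mm [0.4 0.8 0.7] rotvec [ 0.001 -0.    -0.   ]
```

Call:
move_arm(
  rows=[
    [-1,0,-10,0,0,0,0],
    [-1,0,-20,0,0,0,0],
    [-1,0,-25,0,0,0,0],
    [-1,0,-25,0,0,0,0],
    [-1,0,-20,0,0,0,0],
    [-1,0,-10,0,0,0,0],
    [-1,0,0,0,0,0,0],
  ],
)

```text
time_s: 5.4
position: [0.5734, -0.2344, 0.15]
tcp_rot: [0.579, -0.576, -0.406, 0.409]
force: [-0.4, -0.9, -3.7]
gripper_width: 0.321
```

```bash
python3 g.py .5405 .0277 .14 94.0;  python3 - <<'E'
from bench import arm
import cv2
for n in("top","side"):
    c=arm.camera(n);cv2.imwrite(f"pics/{n}2.png",c["img"][:,:,::-1])
E
```

```text
t 5.4 p [ 0.5734 -0.2344  0.15  ] F [-0.4  -0.92 -3.74] w 0.321 q [ 0.2   0.59  0.18  1.7  -0.13  0.87  1.66]
delta mm [235.9  10.6 118.9] rotvec [-0.005 -0.412  0.001]
```

View pics/side2.png

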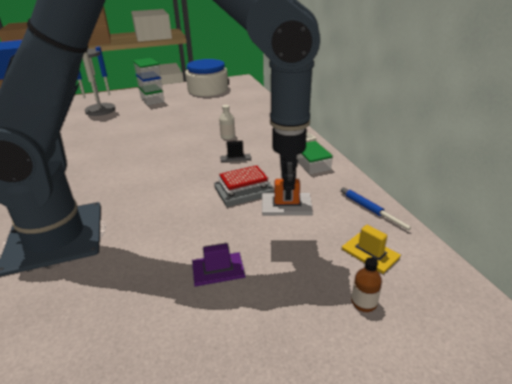

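Block lifted level in the grip (side 287,200), force −3.7 N ≈ its weight.

Call:
move_arm(
  rows=[
    [-1,15,0,8,0,0,0],
    [-1,28,0,14,0,0,0],
    [-1,28,0,14,0,0,0],
    [-1,28,0,14,0,0,0],
    [-1,28,0,14,0,0,0],
    [-1,25,0,12,0,0,0],
    [-1,15,0,8,0,0,0],
    [-1,0,0,0,0,0,0],
  ],
)

```text
time_s: 6.3
position: [0.5416, -0.0365, 0.1389]
tcp_rot: [0.584, -0.571, -0.402, 0.414]
force: [-0.5, -0.6, -3.4]
gripper_width: 0.321
```

Call:
move_arm(
  rows=[
    [-1,0,0,0,0,-0.06,0],
    [-1,0,0,0,0,-0.09,0],
    [-1,0,0,0,0,-0.09,0],
    [-1,0,0,0,0,-0.09,0],
    [-1,0,0,0,0,-0.06,0],
    [-1,0,0,0,0,0,0],
  ],
)

```text
time_s: 6.9
position: [0.5376, -0.0363, 0.1335]
tcp_rot: [0.493, -0.473, -0.509, 0.523]
force: [-0.8, -0.1, -3.9]
gripper_width: 0.316
```

```bash
python3 g.py .5405 .0277 .14 94.0
```

```text
t 6.9 p [ 0.5376 -0.0363  0.1335] F [-0.78 -0.11 -3.95] w 0.316 q [-0.06  0.52  0.06  1.9  -0.05  0.76  1.67]
delta mm [63.7 -6.3 -6.9] rotvec [-0.034 -0.004  0.007]
```

Call:
move_arm(
  rows=[
    [-1,15,-3,-2,-0.02,0,0],
    [-1,20,-3,-2,-0.015,0,0],
    [-1,18,-2,-2,0,0,0],
    [-1,8,0,0,0,0,0],
    [-1,0,0,0,0,0,0],
    [-1,0,0,0,0,0,0],
  ],
)

```text
time_s: 7.5
position: [0.5382, 0.0282, 0.1404]
tcp_rot: [-0.488, 0.484, 0.516, -0.512]
force: [0.7, 0.4, -4.0]
gripper_width: 0.316
```

```bash
python3 g.py .5405 .0277 .14 94.0;  python3 - <<'E'
from bench import arm
import cv2
for n in("top","side"):
    c=arm.camera(n);cv2.imwrite(f"pics/{n}3.png",c["img"][:,:,::-1])
import numpy as np
im=lambda n:cv2.imread(f"pics/{n}3.png")
a=im("top")[150:260,180:320];b=im("side")[100:220,180:320]
cv2.imwrite("pics/c3.png",cv2.convertScaleAbs(np.hstack([cv2.resize(a,(400,314),interpolation=2),cv2.resize(b,(366,314),interpolation=2)]),alpha=1.4))
E
```

```text
t 7.5 p [0.5382 0.0282 0.1404] F [ 0.69  0.37 -4.  ] w 0.316 q [-0.18  0.49  0.07  1.92 -0.06  0.73  1.55]
delta mm [-0.6  0.4 -2.2] rotvec [ 0.001 -0.015  0.007]
```

View pics/c3.png

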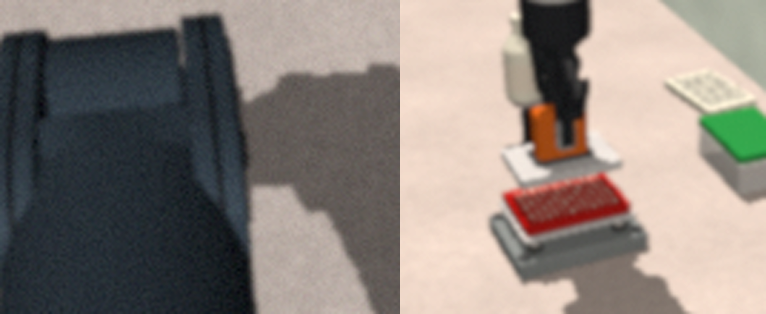

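Call:
move_arm(
  rows=[
    [-1,-1,8,-2,0,-0.015,0.007],
    [-1,0,14,0,0,0,0],
    [-1,0,10,0,0,0,0],
    [-1,0,5,0,0,0,0],
    [-1,0,0,0,0,0,0],
    [-1,0,0,0,0,0,0],
  ],
)

```text
time_s: 8.2
position: [0.541, 0.0232, 0.1003]
tcp_rot: [0.482, -0.484, -0.516, 0.517]
force: [-1.0, -0.4, -3.6]
gripper_width: 0.322
```

```bash
python3 g.py .5405 .0277 .096 94.0
```

```text
t 8.2 p [0.541  0.0232 0.1003] F [-1.05 -0.42 -3.57] w 0.322 q [-0.17  0.55  0.06  1.96 -0.05  0.64  1.56]
delta mm [4.5 4.3 0.2] rotvec [ 0.    -0.002 -0.003]
```

Call:
move_arm(
  rows=[
    [-1,4,0,0,0,0,0],
    [-1,0,0,0,0,0,0],
    [-1,0,0,0,0,0,0],
  ],
)

```text
time_s: 8.5
position: [0.5412, 0.0276, 0.1011]
tcp_rot: [0.482, -0.484, -0.516, 0.517]
force: [-0.7, -0.8, -3.8]
gripper_width: 0.316
```

```bash
python3 g.py .5405 .0277 .096 94.0;  python3 - <<'E'
from h import *
from bench import arm
import cv2
c=arm.camera("side");cv2.imwrite("pics/side4.png",c["img"][:,:,::-1])
b=cv2.imread("pics/side4.png")[130:220,190:300]
cv2.imwrite("pics/c4.png",cv2.convertScaleAbs(cv2.resize(b,None,fx=7,fy=6.5,interpolation=2),alpha=1.3))
E
```

```text
t 8.5 p [0.5412 0.0276 0.1011] F [-0.67 -0.77 -3.77] w 0.316 q [-0.18  0.55  0.06  1.96 -0.05  0.64  1.55]
delta mm [0.2 5.1 0.7] rotvec [ 0.002 -0.002 -0.003]
```

View pics/c4.png

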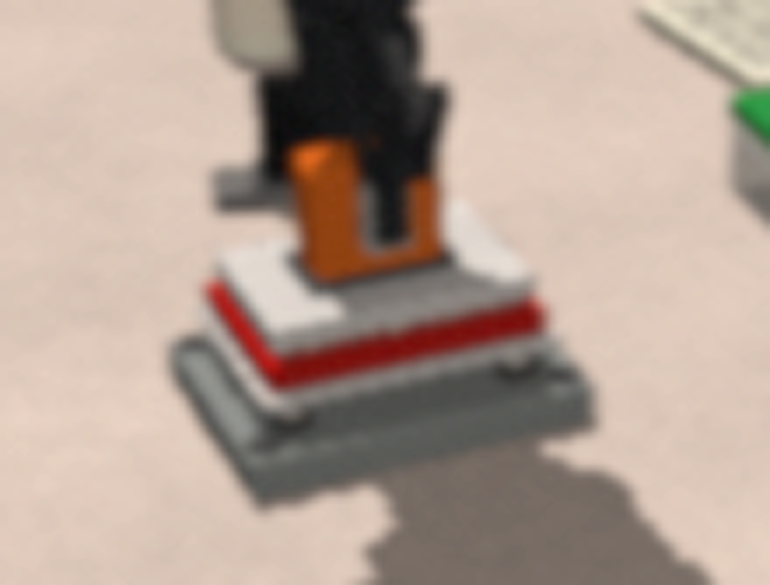

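Foot hovers about 5 mm over the plate, parallel to it. Lower and press.

Call:
move_arm(
  rows=[
    [-1,0,3,0,0,0,0],
    [-1,0,2,0,0,0,0],
    [-1,0,2,0,0,0,0],
    [-1,0,2,0,0,0,0],
  ],
)

```text
time_s: 8.95
position: [0.5418, 0.0278, 0.0927]
tcp_rot: [-0.481, 0.484, 0.517, -0.516]
force: [-0.3, 0.2, 5.1]
gripper_width: 0.318
```

Call:
move_arm(
  rows=[
    [-1,0,3,0,0,0,0],
    [-1,0,3,0,0,0,0],
    [-1,0,3,0,0,0,0],
  ],
)

```text
time_s: 9.25
position: [0.5419, 0.0278, 0.0846]
tcp_rot: [-0.481, 0.484, 0.517, -0.516]
force: [-2.6, -0.3, 10.9]
gripper_width: 0.32
```

```bash
python3 g.py .5405 .0277 .084 94.0
```

```text
t 9.25 p [0.5419 0.0278 0.0846] F [-2.59 -0.31 10.86] w 0.32 q [-0.18  0.57  0.06  1.97 -0.06  0.59  1.56]
delta mm [-0.   0.6  1.4] rotvec [ 0.004 -0.003 -0.002]
```

Call:
move_arm(
  rows=[
    [-1,0,2.5,0.5,0,0,0],
    [-1,0,2,0,0,0,0],
    [-1,0,2,0,0,0,0],
  ],
)

```text
time_s: 9.55
position: [0.5419, 0.0278, 0.0836]
tcp_rot: [-0.481, 0.485, 0.518, -0.515]
force: [-7.5, -0.5, 30.5]
gripper_width: 0.322
```

```bash
python3 g.py .5405 .0277 .084 94.0
```

```text
t 9.55 p [0.5419 0.0278 0.0836] F [-7.52 -0.49 30.49] w 0.322 q [-0.18  0.57  0.06  1.97 -0.06  0.59  1.56]
delta mm [ 0.  -0.4  1.4] rotvec [ 0.008 -0.003 -0.001]
```

On the stops (force jumps to 30 N, no more travel). Hold.

Call:
move_arm(
  rows=[
    [-1,0,1.5,0,0,0,0],
    [-1,0,1.5,0,0,0,0],
    [-1,0,1.5,0,0,0,0],
    [-1,0,1.5,0,0,0,0],
    [-1,0,1.5,0,0,0,0],
    [-1,0,1.5,0,0,0,0],
  ],
)

```text
time_s: 10.15
position: [0.5421, 0.0278, 0.0836]
tcp_rot: [-0.48, 0.486, 0.52, -0.513]
force: [-7.0, 1.0, 22.6]
gripper_width: 0.317
```

```bash
python3 g.py .5405 .0277 .084 94.0; python3 - <<'E'
from h import *
from bench import arm
import cv2
c=arm.camera("side");cv2.imwrite("pics/side5.png",c["img"][:,:,::-1])
b=cv2.imread("pics/side5.png")[130:220,190:300]
cv2.imwrite("pics/c5.png",cv2.convertScaleAbs(cv2.resize(b,None,fx=7,fy=6.5,interpolation=2),alpha=1.3))
E
```

```text
t 10.15 p [0.5421 0.0278 0.0836] F [-7.    1.   22.64] w 0.317 q [-0.18  0.57  0.06  1.98 -0.06  0.58  1.56]
delta mm [ 0.  -0.5  1.6] rotvec [ 0.013 -0.003  0.001]
```

View pics/c5.png

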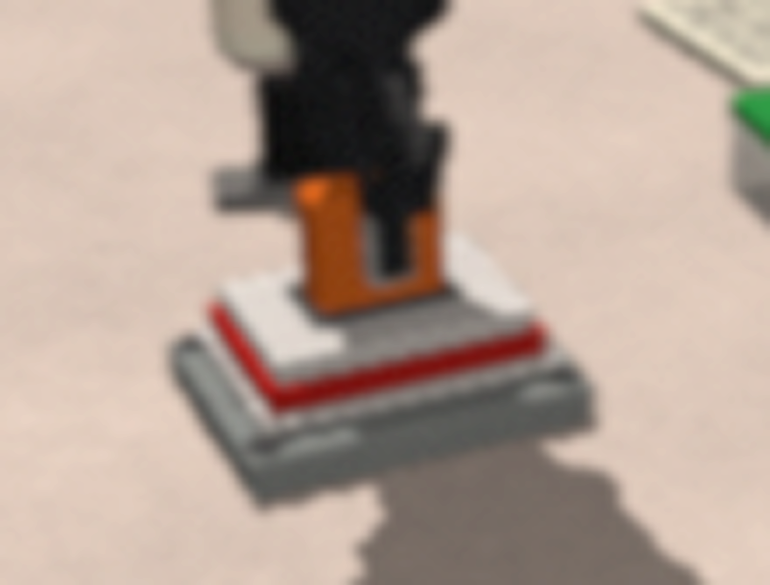

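The carrier sits down against the base and the foot is flat on the plate. Hold a bit more, then ease up.

Call:
move_arm(
  rows=[
    [-1,0,1.5,0,0,0,0],
    [-1,0,1.5,0,0,0,0],
    [-1,0,1.5,0,0,0,0],
    [-1,0,1.5,0,0,0,0],
    [-1,0,1.5,0,0,0,0],
  ],
)

```text
time_s: 10.7
position: [0.5421, 0.0278, 0.0836]
tcp_rot: [-0.479, 0.487, 0.521, -0.511]
force: [-6.4, 0.7, 23.9]
gripper_width: 0.319
```

Call:
move_arm(
  rows=[
    [-1,0,-2,0,0.005,0,0],
    [-1,0,-2,0,0.005,0,0],
    [-1,0,-2,0,0,0,0],
    [-1,0,-2,0,0,0,0],
    [-1,0,-2,0,0,0,0],
  ],
)

```text
time_s: 11.2
position: [0.542, 0.0277, 0.096]
tcp_rot: [-0.481, 0.485, 0.519, -0.514]
force: [0.7, 0.4, -3.1]
gripper_width: 0.317
```

```bash
python3 g.py .5405 .0277 .0955 94.0
```

```text
t 11.2 p [0.542  0.0277 0.096 ] F [ 0.69  0.39 -3.15] w 0.317 q [-0.18  0.55  0.06  1.96 -0.06  0.61  1.56]
delta mm [0.1 0.5 1.5] rotvec [ 0.009 -0.003  0.002]
```

Call:
move_arm(
  rows=[
    [-1,0,1,0,0.008,0,0],
    [-1,0,0.5,0,0,0,0],
    [-1,0,0,0,0,0,0],
  ],
)

```text
time_s: 11.5
position: [0.5421, 0.0277, 0.0945]
tcp_rot: [-0.483, 0.483, 0.517, -0.516]
force: [-2.3, 0.5, 3.0]
gripper_width: 0.32
```

```bash
python3 g.py .5405 .0277 .0955 94.0
```

```text
t 11.5 p [0.5421 0.0277 0.0945] F [-2.27  0.46  3.04] w 0.32 q [-0.18  0.56  0.06  1.96 -0.06  0.62  1.56]
delta mm [ 0.1 -1.   1.6] rotvec [ 0.001 -0.003  0.002]
```

Touching lightly. Release.

Call:
move_arm(
  rows=[
    [-1,0,-0.5,0,0,0,0],
    [0,0,0,0,0,0,0],
    [0.5,0,0,0,0,0,0],
    [1,0,0,0,0,0,0],
    [1,0,0,0,0,0,0],
    [1,0,0,0,0,0,0],
    [1,0,0,0,0,0,0],
    [1,0,0,0,0,0,0],
  ],
)

```text
time_s: 12.3
position: [0.5426, 0.0276, 0.0943]
tcp_rot: [-0.483, 0.483, 0.517, -0.516]
force: [0.3, -0.3, -0.2]
gripper_width: 0.995
```

```bash
python3 g.py .5405 .0277 .22 94.0
```

```text
t 12.3 p [0.5426 0.0276 0.0943] F [ 0.29 -0.3  -0.17] w 0.995 q [-0.18  0.56  0.06  1.96 -0.06  0.62  1.56]
delta mm [   0.4 -125.7    2. ] rotvec [ 0.001 -0.004  0.002]
```

Call:
move_arm(
  rows=[
    [1,0,-10,0,0,0,0],
    [1,0,-15,0,0,0,0],
    [1,0,-15,0,0,0,0],
    [1,0,-15,0,0,0,0],
    [1,0,-20,0,0,0,0],
    [1,0,-25,0,0,0,0],
    [1,0,-25,0,0,0,0],
    [1,0,-15,0,0,0,0],
  ],
)

```text
time_s: 13.1
position: [0.541, 0.0271, 0.2426]
tcp_rot: [0.484, -0.482, -0.516, 0.516]
force: [0.1, 0.6, 0.0]
gripper_width: 1.001
```

```bash
python3 g.py .5405 -.25 .26 94.0
```

```text
t 13.1 p [0.541  0.0271 0.2426] F [0.11 0.63 0.  ] w 1.001 q [-0.2   0.38  0.09  1.79 -0.04  0.98  1.54]
delta mm [-276.4  -17.8   18.8] rotvec [-0.002 -0.004  0.002]
```

Move aside so the top camera sees the block.

Call:
move_arm(
  rows=[
    [1,-25,-3,0,0,0,0],
    [1,-35,-3,0,0,0,0],
    [1,-35,-3,0,0,0,0],
    [1,-35,-3,0,0,0,0],
    [1,-35,-3,0,0,0,0],
    [1,-30,0,0,0,0,0],
    [1,-15,0,0,0,0,0],
    [1,0,0,0,0,0,0],
  ],
)

```text
time_s: 13.9
position: [0.5565, -0.1881, 0.2676]
tcp_rot: [-0.48, 0.484, 0.52, -0.514]
force: [-0.6, 0.7, 0.6]
gripper_width: 0.998
```

```bash
python3 - <<'E'
from h import *
from bench import arm
import cv2
for n in("top","side"):
    c=arm.camera(n);cv2.imwrite(f"pics/{n}6.png",c["img"][:,:,::-1])
im=lambda n:cv2.imread(f"pics/{n}6.png")
cv2.imwrite("pics/c6.png",cv2.convertScaleAbs(cv2.resize(im("top")[165:250,200:275],None,fx=7,fy=7,interpolation=2),alpha=1.4))
cv2.imwrite("pics/c7.png",cv2.convertScaleAbs(cv2.resize(im("side")[130:220,190:300],None,fx=7,fy=6.5,interpolation=2),alpha=1.3))
cv2.imwrite("pics/c8.png",cv2.resize(im("top"),(512,384)))
E
```

```text
(no output)
```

View pics/c6.png

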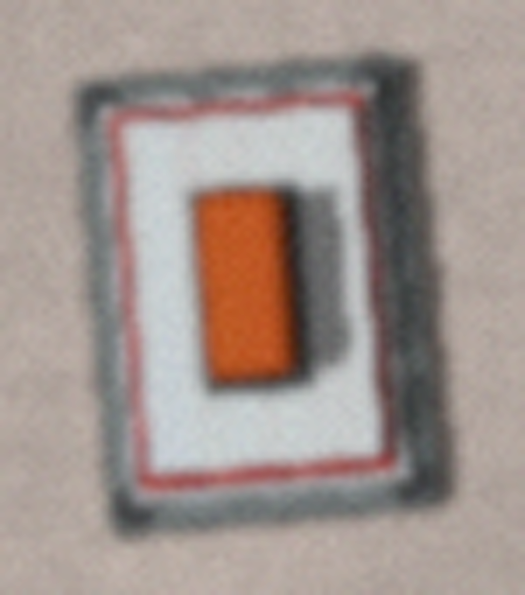

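View pics/c7.png

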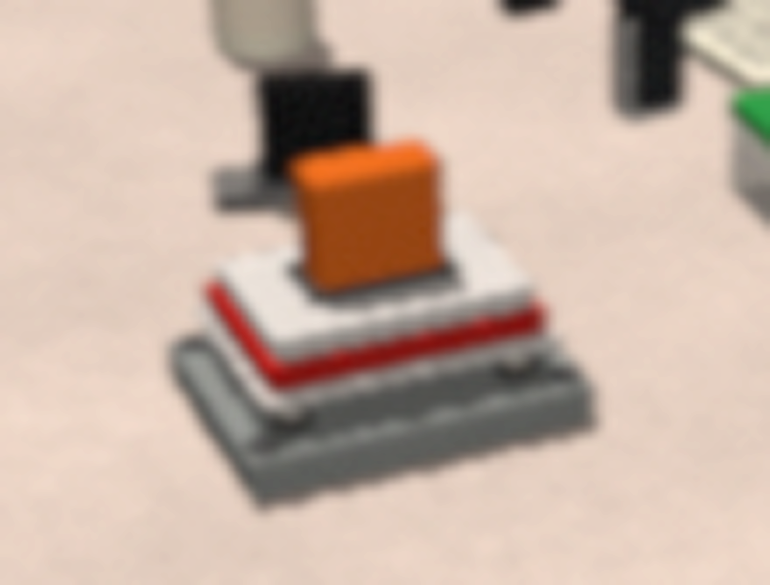

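View pics/c8.png

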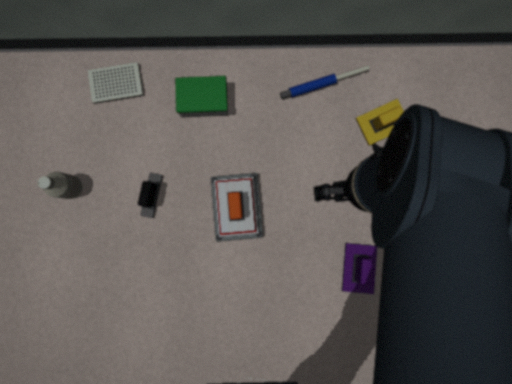

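The block stands centred and square on the raised plate, with an even red margin all round (top crop, 237,206). The narrow press is still at (150,194), and the arm is clear.

```bash
python3 -c "
from bench import arm
print(arm.job_done())"
```

```text
the job is handed in; nothing more can be done
None
```

I set the orange-grip block on the red plate and pressed the carrier home against its stops. I held it there for just over 1 s, let the carrier spring back and released the block. The job was handed in at about 14 s of the 42 s allowed.

- **Pressing:** the tool went down about 12 mm from first contact. It then stopped while the force rose to 23–30 N, and the side picture showed the carrier down on its base.
- **End state:** the last pictures show the block flat and square, with an even red margin all round and the carrier back up. The narrow press is at the same pixel position as at the start, and the gripper was open and well clear.
- **Deviations:** no check failed. There was a small sideways force of about 7 N and a tool tilt of about 1° during the press. I corrected the tilt before releasing.

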